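# Feed a chisel through the dust flap up to the setting stop

### The arm

A 6-joint arm with a two-finger parallel gripper is mounted at the origin on the work surface. World frame = base frame: x ahead of the robot, y to its left, z up, the work surface at z = 0. Lengths are in m, angles in rad, forces in N, time in s.
With the tool pointing down it reaches from about 0.3 to 0.875 m from the base axis. Payload 6.4 kg.
Tool frame: the origin (TCP) lies at the centre of the arm's flange, where the gripper is bolted on; the fingertips stand 173 mm ahead of it and the grasp point (between the pads) lies 155 mm ahead of it (ctrl.pinch_z is the distance from the TCP to the grasp point, in m); z points along the fingers, y is the direction in which the jaws open and shut (so a half turn about z gives the same grasp; the last joint's range is limited). The gripper opens to 85 mm and grips with 20 to 120 N. Pads are 22 mm wide; open, the fingers measure 114 mm over their backs; the gripper's body (76 mm by 85 mm) begins 54 mm behind the grasp point. The pads swing forward as they close: fully open they stand 13 mm farther back than shut.
Start: joints at [-1.458, 0.181, 1.607, -0, 1.354, -0.206], TCP at [0.18, -0.546, 0.405] pointing down, gripper open.
Joint ranges: [-2.99, 2.99], [-0.89, 2.07], [0.3, 2.58], [-1.14, 4.28], [0, 2.63], [-3.12, 3.12]. Speed limits (rad/s): [2.57, 2.57, 3.01, 3.14, 3.14, 3.14].

### API

Orientations are given as a unit quaternion [w, x, y, z].
In Python, from bench import ctrl gives the robot as it stands.
- The arm moves only by the tool drive_tool, never from a script. Its argument "commands" is a list that holds one entry, the list of rows, each a list of 7 numbers: the shift along the tool's x, y, z in units of 50 mm (1.0 is 50 mm), then the turn, a rotation vector about the tool's x, y, z in units of 8 degrees (1.0 is 8 degrees), then the closure in counts, from 0 (fully open) to 255 (shut). A call has 1 to 10 rows; each row shifts and turns the commanded pose from where the row before left it, along the tool's axes as they then stand; what a row does not reach is not made up. A row lasts 1/10 s, in which the tool goes at most 50 mm and 8.59 degrees, less where a joint would pass 70% of its speed; a pose out of reach is approached as far as the arm can. A call is refused whole if a number of a shift passes 1 or a number of a turn 1, either way. A call with a gripper value outside its range is refused whole. The fingers move at their own pace and stop on an object; the grip force is fixed at half the most. Time passes only in rows, so rows that do not move let the fingers close. It gives the time, the measured TCP pose, the force and the opening at its end, in the units of the state.
- ctrl.get_obs(): the state, without advancing time (a new reading comes with each control period).
- ctrl.camera(name): name is "scene" or "top"; returns a dict with "pixels" (480x640x3 uint8, red, green, blue), "depth" (480x640 float32, m along the optical axis (not along the pixel's ray), 0 where there is no reading), "intrinsics" (3x3 intrinsics, pixels), "k1" (the pictures are not rectified: a ray, as slopes to the right and down, at radius r is drawn at 1 + k1 r^2 times it, then the intrinsics apply), "R" (3x3) and "t" (3): a world point X has camera coordinates R X + t. Camera axes: x right, y down, z forward; pixel columns grow to the right and rows downward; lengths in m; the calibration is good to about 2 mm. A picture is of the moment at which its call begins.
- ctrl.hand_in(): hands the job in, once; it reports no verdict.
The state is a dict: "time_s": time; "q": joint angles; "dq": joint speeds; "joint_efforts": joint torques, N m; "eef_pos": TCP position; "eef_rot": TCP orientation; "wrist_force": force on the tool from outside, world axes, zero at the start; "torque": the same for the moment, N m; "opening": opening from 0.0 (shut) to 1.0 (fully open).
Only numpy, scipy, OpenCV 4.12 (cv2) and the standard library are available. Lean on these libraries where they do the work, as an engineer would, in place of code of your own. Each camera call takes 0.05 s, during which the arm holds its last target. There are 200 camera calls.

### The job

Set the blue cold chisel up for sharpening: lay it in the two saddles of the feed carriage with its blade towards the green grinder hood and its struck end at the orange sprung pad, and let go of it. Then wind the handwheel clockwise by its red crank grip so that the chisel pushes through the yellow dust flap until its edge rests against the brass stop inside and the orange pad has given way by about 5 mm; never drive the pad solid, and leave the other things on the bench where they stand.

Things in the scene. Friction and masses are not known exactly. Their poses are not given: they have to be found in the camera images.
- chisel: Loose cold chisel lying on the bench, 200 mm long, 22 x 22 mm square, 0.55 kg (give or take a fifth). Origin on its underside, mid-length; x runs to the blade, z up. Blue shank with a bare steel struck end, x = -100 to +40 mm; then the steel blade tapers in thickness to 5 mm about z = 11 mm, 22 mm wide throughout. Centre of mass near x = -10 mm.
- chisel_tip (a point): Middle of the chisel's cutting edge: chisel frame (100, 0, 11) mm; axes as the chisel's.
- cradle (a point): Point on the feed carriage (moves with it), on its centre line at saddle floor level, 71 mm above the bench, where the free orange pad's face stands (pad 26 mm wide, 24 high). y runs along the slide to the hood, x away from the handwheel, z up. The chisel belongs with its underside at z = 0, its axis over x = 0, its struck end just before the pad (its origin at y = 100 to 110 mm).
- saddle_front (a point): Middle of the front saddle's floor: cradle frame (0, 115, 0) mm, same axes. Two alike dark saddles carry the chisel, at cradle y = 5 to 28 and 108 to 122 mm: walls 25 mm apart and 12 mm high, above them lips flared to about 43 mm apart, up to 22 mm above the floor. Between them the carriage plate (80 mm wide) lies 16 mm below saddle floor: room for fingers.
- carriage (a joint): Travel of the carriage towards the hood in m: 0 fully back to 0.14. Driven only by the handwheel: 60 mm for each full turn.
- pad (a joint): How far the orange sprung pad is pushed back in m: 0 free, 0.015 solid. Spring: 6 N to start, 15 N at solid, so it gives way only once the chisel has met the stop; the wheel's own friction holds the carriage when let go.
- wheel_centre (a point): Centre of the handwheel in its rim's plane, 115 mm above the bench, fixed to the grey console. z is the shaft, pointing out of the wheel, up and back towards the robot, 28 degrees from vertical; y is parallel to the slide (to the hood), x points up the slanted face. Wheel 124 mm over the rim; the console's face lies 30 mm behind the rim's plane.
- handwheel (a joint): Angle of the handwheel in rad, 0 to 14.6, growing clockwise as seen by someone facing the wheel; growing angle drives the carriage to the hood. Angle A puts the crank grip's axis at x = 55 cos(A), y = -55 sin(A) mm in the wheel_centre frame. It takes about 5 N at the grip and stays where it is left.
- grip_centre (a point): Middle of the red crank grip, a round sleeve that spins freely on its pin: 26 mm across its thickest part, 48 mm long, parallel to the wheel's shaft, 55 mm from the shaft, reaching from 12 to 60 mm out of the rim's plane; this point is 38 mm out. z along the sleeve, outward; its x and y turn with the sleeve.
- flap (a joint): Yellow self-closing dust flap in the hood's mouth, 58 mm wide, 50 mm high, hinged along its top edge, opens inward; 0 shut, 1.5 rad wide open. Light spring, under 1 N.
- mouth (a point): Middle of the hood's mouth (64 mm wide, from 60 to 120 mm above the bench), in the plane of the hood's front; axes as the cradle's. The hood is a 146 x 186 mm green box, 187 mm high, with a clear top.
- stop_face (a point): Middle of the face of the brass stop (40 mm wide, 40 to 110 mm above its foot) inside the hood, 40 to 60 mm behind the mouth, straight ahead of the chisel; axes as the cradle's, y pointing into the stop. Fixed firmly.
- spray_can: Bystander: spray can, 56 mm across, 190 mm tall, upright; origin under its centre.
- screwdriver: Bystander: screwdriver lying on the bench; x along it.
- spanner: Bystander: spanner lying on the bench; x along it.
Not all that is in view belongs to the job. Leave any white look-alike of the chisel alone.

How it is judged:
On the way, in this order (a step that is already met when the one before it is completed fails the run):
1. the chisel lies in both saddles, blade towards the hood, let go, the flap still shut (x of chisel in the frame of cradle between -0.005 and 0.005 m and z of chisel in the frame of cradle between -0.004 and 0.005 m and angle between the x axis of chisel and the y axis of cradle, either way round below 0.08 rad and y of chisel_tip in the frame of cradle between 0.195 and 0.222 m and contact force between the fingers and chisel below 0.1 N and value of joint flap below 0.1 rad), for 0.2 s.
2. the chisel holds the flap open (value of joint flap above 0.4 rad and y of chisel_tip in the frame of mouth above 0.015 m), for 0.1 s.
At the end, for the whole second after the job is handed in: The chisel lies in both saddles (within 5 mm sideways and in height, 0.08 rad along the slide), its edge within 3 mm of the stop's face, the flap held open by it (over 0.4 rad), the pad pushed back by 2 to 12 mm, the wheel let go and everything at rest (x of chisel in the frame of cradle between -0.005 and 0.005 m and z of chisel in the frame of cradle between -0.004 and 0.005 m and angle between the x axis of chisel and the y axis of cradle, either way round below 0.08 rad and y of chisel_tip in the frame of stop_face between -0.003 and 0.003 m and value of joint pad between 0.002 and 0.012 m and value of joint flap above 0.4 rad and linear speed of chisel below 0.01 m/s and velocity of joint handwheel below 0.1 rad/s); the robot touches nothing.
It fails at once if the sprung pad is driven solid (value of joint pad above 0.0145 m).
It fails at once if a bystander is moved by more than 30 mm (distance of any of spray_can, screwdriver, spanner from where it was at the start of the episode above 0.03 m).
It fails at once if the spray can is tipped (angle between spray_can's own z axis and vertical above 0.5 rad).
It also fails if it takes over 64 s, if anything falls off the work surface, if the arm or the gripper's body presses on something with over 40 N, if the wrist force passes 120 N, or if a joint passes its speed limit or range.

## Working session

There is one attempt and no reset: what is moved stays moved. The work goes in short steps, Python scripts to look and compute and a tool call to move; the robot and the scene stay as the last step left them, time stands still between calls to the robot, and variables do not carry over. Pictures are saved under pics/ and viewed, about 8 in all and at most 12, crops included, and the job is handed in when it is done.

Besides the shell and the picture viewer there is one more tool, called after "Call:" as a command line: name --argument value ..., lists and objects as JSON in quotes. drive_tool: Moves the arm, as the interface text tells. Its arguments: {"type":"object","properties":{"commands":{"type":"array","items":{"type":"array","items":{"type":"array","items":{"type":"number"}}}}},"required":["commands"]}

```bash
mkdir -p pics; cat > h.py <<'E'
import numpy as np, cv2
from bench import ctrl
def cam(n):
    c=ctrl.camera(n); return c
def save(c,fn,box=None,s=1):
    im=c["pixels"][:,:,::-1]
    if box: im=im[box[1]:box[3],box[0]:box[2]]
    cv2.imwrite("pics/"+fn,cv2.resize(im,None,fx=s,fy=s,interpolation=cv2.INTER_CUBIC))
def rays(c,uv):
    K=np.array(c["intrinsics"]);uv=np.atleast_2d(uv).astype(float)
    d=np.c_[(uv[:,0]-K[0,2])/K[0,0],(uv[:,1]-K[1,2])/K[1,1]];p=d.copy()
    for _ in range(20): p=d/(1+c["k1"]*(p**2).sum(1,keepdims=True))
    return np.c_[p,np.ones(len(p))]
def onplane(c,uv,z):
    R=np.array(c["R"]);t=np.array(c["t"]);o=-R.T@t;d=rays(c,uv)@R
    return o+d*((z-o[2])/d[:,2])[:,None]
def bydepth(c,uv):
    uv=np.atleast_2d(uv);z=np.array([c["depth"][int(round(v)),int(round(u))] for u,v in uv])
    return (rays(c,uv)*z[:,None]-np.array(c["t"]))@np.array(c["R"])
def cloud(c):
    v,u=np.mgrid[:480,:640];uv=np.c_[u.ravel(),v.ravel()]
    P=(rays(c,uv)*c["depth"].ravel()[:,None]-np.array(c["t"]))@np.array(c["R"])
    return P.reshape(480,640,3)
E
python3 - <<'E'
from h import *
for n in("scene","top"):
    c=cam(n);save(c,n+"0.png");print(n,c["intrinsics"],c["k1"],-np.array(c["R"]).T@c["t"],np.array(c["R"])[2])
print(ctrl.get_obs())
E
```

```text
scene [[507.86609484   0.         324.93136203]
 [  0.         507.86609484 243.93938703]
 [  0.           0.           1.        ]] -0.007835851955966384 [1.009464   0.44495003 1.19429128] [-0.40358468 -0.41040512 -0.81773287]
top [[519.00288671   0.         316.25301016]
 [  0.         519.00288671 234.37429607]
 [  0.           0.           1.        ]] -0.14421165088056123 [ 0.20041864 -0.07989225  1.43380864] [ 0.22088127 -0.0053947  -0.97528578]
{'time_s': 0.1, 'q': array([-1.45830620e+00,  1.81468424e-01,  1.60788072e+00, -1.21064880e-05,
        1.35378507e+00, -2.06309375e-01]), 'dq': array([-0.00082751, -0.00172604, -0.00334219, -0.00139278,  0.00096683,
        0.00226609]), 'joint_efforts': array([ 5.78044364e-04, -4.45877123e+01, -3.52236307e+01, -3.05594831e-04,
        4.11580782e-03,  2.85843191e-05]), 'eef_pos': array([ 0.18020538, -0.54580385,  0.40388628]), 'eef_rot': array([-7.70206931e-04,  9.87322235e-01,  1.58726839e-01,  3.02398739e-05]), 'wrist_force': array([ 0.34432869,  0.43947951, -0.15089081]), 'torque': array([ 0.02824068,  0.01761563, -0.02432359]), 'opening': 1.0015321313889258}
```

View pics/scene0.png

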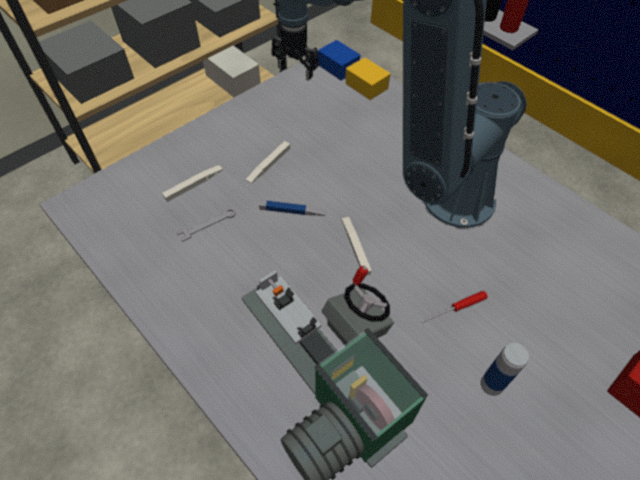

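View pics/top0.png

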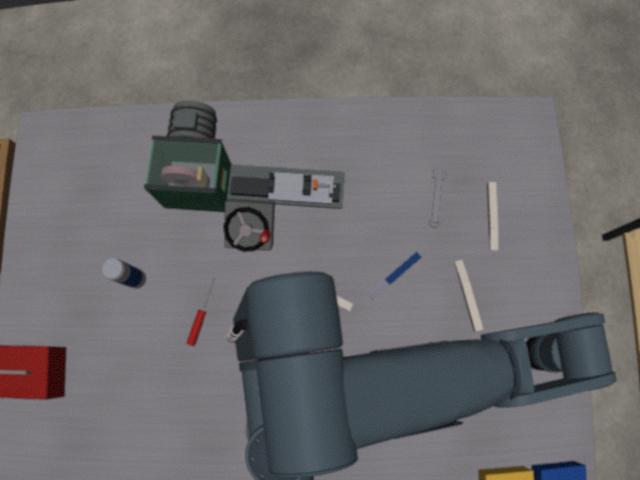

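The chisel candidates are the blue bar (scene 260–325, 207; top 372–420, 252–298), three or four white bars (scene 193,182 / 268,161 / 356,244) and the red screwdriver (scene 455,306). The blue one fits the description, so I'll enlarge it to confirm.

```bash
python3 - <<'E'
from h import *
a=cam("scene");b=cam("top")
A=cv2.resize(a["pixels"][180:240,240:340,::-1],(800,480),interpolation=cv2.INTER_CUBIC)[:, :]
save(a,"x.png")
B=cv2.resize(b["pixels"][240:310,355:435,::-1],None,fx=5,fy=5,interpolation=cv2.INTER_CUBIC)
A=cv2.resize(A,(400,240));
im=np.zeros((350,800,3),np.uint8);im[:240,:400]=A;im[:350,400:800]=B
cv2.imwrite("pics/ch.png",im)
# blue mask
for n,c in(("s",a),("t",b)):
    P=cloud(c);h=cv2.cvtColor(c["pixels"],cv2.COLOR_RGB2HSV)
    m=(h[...,0]>100)&(h[...,0]<130)&(h[...,1]>130)&(c["depth"]>0)&(P[...,2]<0.1)&(np.abs(P[...,0])<0.9)
    k,l,st,ce=cv2.connectedComponentsWithStats(m.astype(np.uint8))
    for i in range(1,k):
        if st[i,4]>40:
            q=P[l==i];print(n,st[i],q.mean(0).round(4),np.percentile(q[:,2],[10,50,90]).round(4),np.percentile(q,[2,98],axis=0).round(3).tolist())
E
```

```text
s [317  41  43  38 942] [-0.1585 -0.7089  0.0577] [0.0264 0.0663 0.072 ] [[-0.222, -0.776, 0.014], [-0.124, -0.652, 0.074]]
s [483  40 157  88 641] [-0.6049 -0.0511  0.0929] [0.087  0.0932 0.0986] [[-0.613, -0.365, 0.084], [-0.597, 0.229, 0.1]]
s [266 201  39  13 305] [ 0.4244 -0.3225  0.0193] [0.0095 0.0211 0.0252] [[0.387, -0.366, 0.005], [0.461, -0.278, 0.027]]
s [485 368  24  23 250] [0.4345 0.4231 0.0729] [0.0505 0.0727 0.0955] [[0.424, 0.399, 0.045], [0.44, 0.446, 0.099]]
t [387 253  33  30 233] [ 0.4196 -0.3244  0.0221] [0.0181 0.0221 0.0257] [[0.384, -0.368, 0.016], [0.455, -0.281, 0.028]]
t [127 269  15  17 104] [0.4001 0.3996 0.0771] [0.0579 0.0785 0.0957] [[0.382, 0.393, 0.053], [0.422, 0.413, 0.098]]
t [533 462  53  18 810] [-0.1435 -0.7118  0.0631] [0.0383 0.0688 0.0733] [[-0.165, -0.776, 0.025], [-0.129, -0.652, 0.076]]
```

View pics/ch.png

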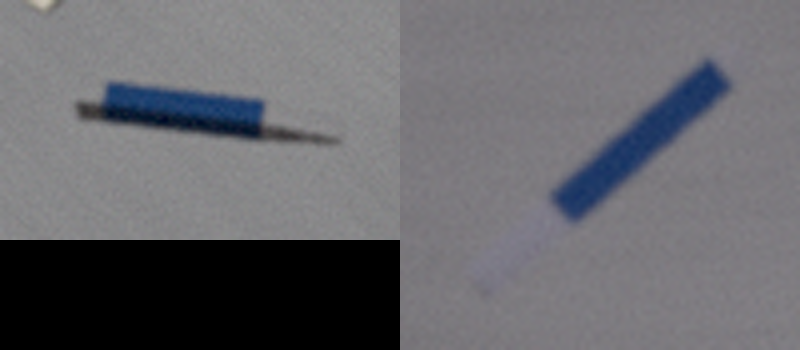

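The crop shows the blue chisel upright. Its pale blade, 22 mm wide, points to lower left in top (tip near 371,297) and the blue/blade boundary is near (388,281). Next I'll measure it and the fixture.

```bash
cat > meas.py <<'E'
from h import *
def big(m,n=1,amin=8):
    k,l,st,ce=cv2.connectedComponentsWithStats(m.astype(np.uint8))
    o=sorted([i for i in range(1,k) if st[i,4]>=amin],key=lambda i:-st[i,4])[:n]
    return [(l==i) for i in o]
def hsv(c): return cv2.cvtColor(c["pixels"],cv2.COLOR_RGB2HSV)
E
python3 - <<'E'
from meas import *
a=cam("scene");b=cam("top")
for n,c in(("s",a),("t",b)):
    P=cloud(c);h=hsv(c);ok=c["depth"]>0
    roi=ok&(P[...,0]>0.2)&(P[...,0]<0.8)&(P[...,1]>-0.5)&(P[...,1]<0.3)&(P[...,2]<0.25)
    m=roi&(h[...,0]>100)&(h[...,0]<130)&(h[...,1]>130)
    mm=big(m)[0];r,q=np.where(mm);uv=np.c_[q,r]
    if n=="t":
        W=onplane(c,uv,0.022)[:,:2].astype(np.float32)
        rc=cv2.minAreaRect(W*1000);print("chisel rect mm",rc,cv2.boxPoints(rc).round(1).tolist())
        d=np.linalg.svd(W-W.mean(0),full_matrices=False)[2][0];print("dir",d,W.mean(0))
        print("tip px at z .011",onplane(c,[[371,297]],.012))
    for nm,mk in (("orange",(h[...,0]>4)&(h[...,0]<18)&(h[...,1]>150)),("red",((h[...,0]<4)|(h[...,0]>174))&(h[...,1]>150)),("yellow",(h[...,0]>18)&(h[...,0]<32)&(h[...,1]>90)),("green",(h[...,0]>60)&(h[...,0]<95)&(h[...,1]>70))):
        for g in big(roi&mk,3):
            q=P[g];r,u=np.where(g);print(n,nm,g.sum(),u.mean().round(1),r.mean().round(1),q.mean(0).round(4),np.percentile(q,[3,97],axis=0).round(3).tolist())
def crop(c,x0,y0,x1,y1,f): return cv2.resize(c["pixels"][y0:y1,x0:x1,::-1],None,fx=f,fy=f,interpolation=cv2.INTER_CUBIC)
A=crop(a,235,255,435,455,3);B=crop(b,215,150,355,260,5)
im=np.zeros((600,800,3),np.uint8);cv2.imwrite("pics/fxA.png",A);cv2.imwrite("pics/fxB.png",B)
E
```

```text
s orange 51 277.7 290.1 [ 0.6482 -0.0855  0.092 ] [[0.637, -0.091, 0.078], [0.658, -0.082, 0.101]]
s red 272 469.9 300.3 [0.2751 0.2478 0.0235] [[0.232, 0.229, 0.015], [0.319, 0.267, 0.03]]
s red 137 359.7 275.5 [0.498  0.0468 0.1538] [[0.483, 0.038, 0.129], [0.509, 0.054, 0.171]]
s yellow 102 342.2 369.3 [0.7041 0.1954 0.1904] [[0.679, 0.19, 0.187], [0.728, 0.2, 0.193]]
s yellow 84 358.4 382.1 [0.699  0.2371 0.1901] [[0.682, 0.232, 0.187], [0.715, 0.243, 0.193]]
s green 594 331.5 397.8 [0.7492 0.211  0.1395] [[0.744, 0.159, 0.041], [0.757, 0.294, 0.188]]
s green 140 342.6 350.5 [0.6743 0.1662 0.19  ] [[0.617, 0.16, 0.187], [0.728, 0.173, 0.193]]
chisel rect mm ((419.823486328125, -324.4914855957031), (16.27389907836914, 112.8871078491211), 38.83100891113281) [[378.1000061035156, -285.6000061035156], [448.8999938964844, -373.6000061035156], [461.6000061035156, -363.3999938964844], [390.79998779296875, -275.3999938964844]]
dir [-0.6229799  0.7822378] [ 0.41966698 -0.32431996]
tip px at z .011 [[ 0.34245862 -0.23346577  0.012     ]]
t orange 23 314.9 184.0 [ 0.6435 -0.0872  0.0948] [[0.633, -0.09, 0.089], [0.654, -0.085, 0.099]]
t red 255 195.9 327.5 [0.2693 0.2448 0.0248] [[0.228, 0.227, 0.017], [0.311, 0.263, 0.031]]
t red 70 265.0 235.2 [0.4902 0.0421 0.1594] [[0.473, 0.033, 0.126], [0.51, 0.054, 0.174]]
t yellow 30 199.4 172.5 [0.6513 0.2069 0.1906] [[0.636, 0.203, 0.185], [0.663, 0.211, 0.195]]
t yellow 25 221.6 177.0 [0.6743 0.1688 0.0851] [[0.646, 0.165, 0.07], [0.698, 0.171, 0.127]]
t green 1168 204.7 192.5 [0.6249 0.2103 0.104 ] [[0.598, 0.157, 0.027], [0.722, 0.294, 0.177]]
```

View pics/fxB.png

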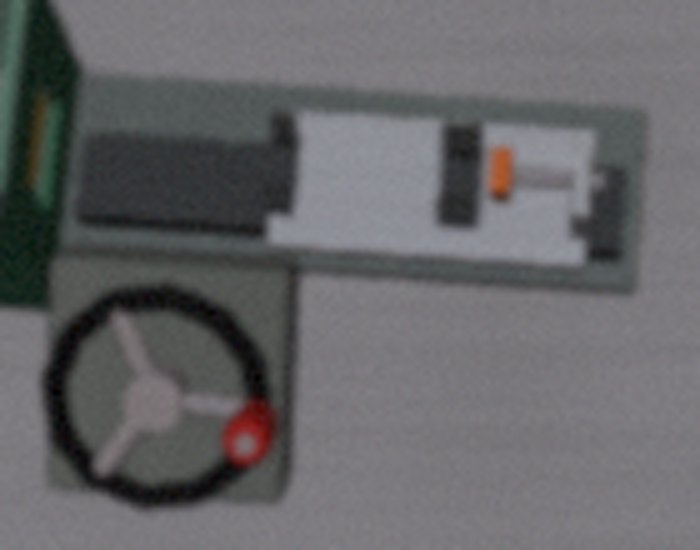

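View pics/fxA.png

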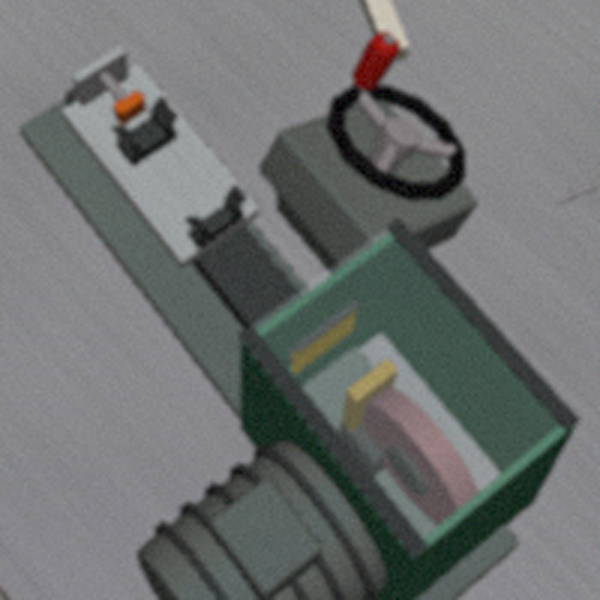

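These crops show the pad (orange, B 500,172), the rear saddle (B 437–482), the front saddle (B ~285), the light plate, and the wheel (B centre ~155,397) with its grip at lower right. The hood is on the left, so the slide runs close to world +y. I'll turn this into frames.

```bash
python3 - <<'E'
from meas import *
b=cam("top");a=cam("scene")
B=lambda *p:np.array(p)/5+[215-.4,150-.4]
A=lambda *p:np.array(p)/3+[235-.33,255-.33]
pr=lambda n,X:print(n,(np.array(X)*1000).round(1).tolist())
pr("plate up edge T",onplane(b,B([300,113],[595,130]),.055));pr("plate low edge T",onplane(b,B([270,243],[583,263]),.055))
pr("base edges T z?",bydepth(b,B([350,95],[630,112],[330,268],[620,285])))
pr("pad top front/back T",onplane(b,B([490,150],[490,198],[512,150],[512,198]),.097))
pr("rear saddle top T",onplane(b,B([482,127],[482,222],[441,127],[437,222]),.093))
# fit via clouds
for n,c in(("s",a),("t",b)):
    P=cloud(c);h=hsv(c);ok=c["depth"]>0
    m=ok&(P[...,0]>.58)&(P[...,0]<.72)&(P[...,1]<.12)&(P[...,1]>-.14)&(abs(P[...,2]-.055)<.006)&(h[...,2]>120)
    m=big(m)[0]; Q=P[m]; 
    q=(Q[:,:2]*1000).astype(np.float32); print(n,"plate",len(q),Q[:,2].mean(),cv2.minAreaRect(q),np.percentile(q,[0.5,50,99.5],axis=0))
    m=ok&(P[...,0]>.58)&(P[...,0]<.72)&(P[...,1]<.12)&(P[...,1]>-.16)&(P[...,2]>.075)&(P[...,2]<.115)
    for g in big(m,4): print(n,"raised",g.sum(),np.percentile(P[g]*1000,[3,50,97],axis=0).round().tolist())
    # hood front
    m=ok&(P[...,0]>.57)&(P[...,0]<.80)&(P[...,1]<.35)&(P[...,1]>.12)&(P[...,2]>.175)&(P[...,2]<.2)
    print(n,"hood",cv2.minAreaRect((P[m][:,:2]*1000).astype(np.float32)))
    # wheel rim: dark
    m=ok&(h[...,2]<60)&(P[...,0]>.38)&(P[...,0]<.58)&(P[...,1]<.2)&(P[...,1]>-.02)&(P[...,2]>.075)&(P[...,2]<.16)
    g=big(m)[0];Q=P[g];ce=Q.mean(0);U,S,V=np.linalg.svd(Q-ce,full_matrices=False)
    print(n,"rim",g.sum(),ce*1000,V[2],S)
    r,u=np.where(g);e=cv2.fitEllipse(cv2.findContours(g.astype(np.uint8),0,cv2.CHAIN_APPROX_NONE)[0][0]);print("ell",e,onplane(c,[e[0]],.115)*1000)
E
```

```text
plate up edge T [[694.7, 24.9, 55.0], [680.2, -140.4, 55.0]]
plate low edge T [[618.9, 42.0, 55.0], [602.8, -131.1, 55.0]]
base edges T z? [[720.6, -0.9, 11.2], [703.6, -162.6, 17.9], [615.4, 11.4, 14.6], [602.3, -153.5, 10.1]]
pad top front/back T [[655.6, -81.3, 97.0], [628.3, -80.6, 97.0], [655.3, -93.2, 97.0], [628.0, -92.5, 97.0]]
rear saddle top T [[670.3, -77.2, 93.0], [616.1, -76.0, 93.0], [670.9, -54.9, 93.0], [616.8, -51.7, 93.0]]
s plate 1183 0.05603199955768313 ((650.707275390625, -48.949256896972656), (176.5289306640625, 80.63429260253906), 84.52994537353516) [[ 610.06614685 -135.28856964]
 [ 663.18139648  -29.74888611]
 [ 695.55180298   39.77341438]]
s raised 467 [[589.0, 27.0, 79.0], [600.0, 73.0, 97.0], [611.0, 117.0, 114.0]]
s raised 318 [[622.0, -137.0, 77.0], [648.0, -121.0, 92.0], [672.0, -59.0, 103.0]]
s raised 62 [[624.0, -76.0, 77.0], [631.0, -64.0, 89.0], [637.0, -53.0, 96.0]]
s raised 49 [[634.0, 26.0, 76.0], [641.0, 34.0, 87.0], [647.0, 40.0, 96.0]]
s hood ((701.4560546875, 247.4596710205078), (187.243408203125, 192.4534454345703), 84.38094329833984)
s rim 5
[... 495 characters left out ...]
t raised 177 [[616.0, -138.0, 80.0], [641.0, -123.0, 95.0], [661.0, -82.0, 105.0]]
t raised 142 [[582.0, 24.0, 81.0], [596.0, 72.0, 102.0], [610.0, 118.0, 115.0]]
t raised 56 [[656.0, -77.0, 75.0], [664.0, -69.0, 88.0], [670.0, -57.0, 99.0]]
t raised 36 [[669.0, 25.0, 80.0], [675.0, 32.0, 87.0], [683.0, 38.0, 97.0]]
t hood ((700.5584106445312, 249.30873107910156), (189.45712280273438, 194.20462036132812), 84.9174575805664)
t rim 560 [521.50813911  99.94633615 123.60113927] [-0.46558303  0.04255431  0.88398053] [0.94666545 0.83281425 0.12919333]
ell ((245.95529174804688, 228.8010711669922), (40.66810607910156, 42.441837310791016), 116.06523895263672) [[518.74362339  96.47579056 115.        ]]
```

```bash
cat > d.py <<'E'
import numpy as np
from bench import ctrl
from scipy.spatial.transform import Rotation as Ro
SL=np.radians(84.7)
def down(yaw): # tool down, tool x at yaw
    x=np.array([np.cos(yaw),np.sin(yaw),0]);z=np.array([0,0,-1.]);return np.c_[x,np.cross(z,x),z]
def delta(p,R):
    o=ctrl.get_obs();q=np.array(o["eef_rot"]);Rc=Ro.from_quat(np.r_[q[1:],q[0]]).as_matrix()
    s=Rc.T@(np.array(p)-o["eef_pos"]);r=Ro.from_matrix(Rc.T@R).as_rotvec()
    print("t",o["time_s"],"pos",o["eef_pos"].round(4),"F",o["wrist_force"].round(1),"open",round(o["opening"],3))
    print("shift mm",(s*1000).round(1),"units",(s/.05).round(3),"turn deg",np.degrees(r).round(2),"units",(np.degrees(r)/8).round(3))
E
python3 - <<'E'
from meas import *
from d import *
delta([.421,-.324,.26],down(np.radians(128.5)))
b=cam("top");a=cam("scene")
def tri(ua,ub):
    Q=[];
    M=np.zeros((3,3));v=np.zeros(3)
    for c,u in((a,ua),(b,ub)):
        R=np.array(c["R"]);o=-R.T@c["t"];d=(rays(c,[u])@R)[0];d/=np.linalg.norm(d);S=np.eye(3)-np.outer(d,d);M+=S;v+=S@o
    X=np.linalg.solve(M,v);return X*1000
print("stop",tri([358.4,382.1],[199.4,172.5]),"flap",tri([342.2,369.3],[221.6,177]))
print(onplane(a,[[358.4,382.1]],.11),onplane(b,[[199.4,172.5]],.11))
E
```

```text
t 0.4 pos [ 0.1802 -0.546   0.4045] F [ 0.  -0.8 -0.2] open 0.998
shift mm [ 298.2 -135.3  144.6] units [ 5.964 -2.706  2.892] turn deg [-1.0000e-02 -2.0000e-02 -1.1023e+02] units [-1.0000e-03 -2.0000e-03 -1.3779e+01]
stop [677.14016501 222.93565793 119.78653769] flap [673.27591514 169.120498    87.02325035]
[[0.67433307 0.22057509 0.11      ]] [[0.68047008 0.22552815 0.11      ]]
```

Call:
drive_tool --commands '[[[0.6,-0.27,0.25,0,0,0,0],[0.6,-0.27,0.25,0,0,0,0],[0.6,-0.27,0.25,0,0,0,0],[0.6,-0.27,0.25,0,0,0,0],[0.6,-0.27,0.25,0,0,0,0],[0.6,-0.27,0.25,0,0,0,0],[0.6,-0.27,0.25,0,0,0,0],[0.6,-0.27,0.25,0,0,0,0],[0.6,-0.27,0.25,0,0,0,0],[0.6,-0.27,0.25,0,0,0,0]]]'

```text
time_s: 1.5
eef_pos: [0.4237, -0.3228, 0.2794]
eef_rot: [0.0, 0.987, 0.159, 0.0]
wrist_force: [0.6, -0.1, 0.6]
opening: 1.0
```

Call:
drive_tool --commands '[[[0,0,0,0,0,-0.98,0],[0,0,0,0,0,-0.98,0],[0,0,0,0,0,-0.98,0],[0,0,0,0,0,-0.98,0],[0,0,0,0,0,-0.98,0],[0,0,0,0,0,-0.98,0],[0,0,0,0,0,-0.98,0]]]'

```text
time_s: 2.2
eef_pos: [0.4229, -0.3239, 0.2798]
eef_rot: [0.0, 0.801, 0.598, 0.0]
wrist_force: [0.0, 0.3, -0.4]
opening: 1.0
```

Call:
drive_tool --commands '[[[0,0,0,0,0,-0.98,0],[0,0,0,0,0,-0.98,0],[0,0,0,0,0,-0.98,0],[0,0,0,0,0,-0.98,0],[0,0,0,0,0,-0.98,0],[0,0,0,0,0,-0.98,0],[0,0,0,0,0,-0.98,0],[0,0,0,0,0,0,0]]]'

```text
time_s: 3.0
eef_pos: [0.4228, -0.3239, 0.2798]
eef_rot: [0.0, 0.438, 0.899, -0.0]
wrist_force: [-0.1, -0.1, 0.6]
opening: 1.0
```

```bash
python3 - <<'E'
from d import *
delta([.421,-.324,.175],down(np.radians(128.5)));print(ctrl.get_obs()["q"].round(3))
E
```

```text
t 3.0 pos [ 0.4228 -0.3239  0.2798] F [-0.1 -0.1  0.6] open 1.0
shift mm [  1.   -1.5 104.8] units [ 0.021 -0.031  2.096] turn deg [ 0.    0.01 -0.41] units [ 0.     0.001 -0.051]
[-0.877  0.237  1.815  0.     1.089 -1.541]
```

Call:
drive_tool --commands '[[[0.02,-0.03,0.4,0,0,-0.05,0],[0,0,0.5,0,0,0,0],[0,0,0.5,0,0,0,0],[0,0,0.4,0,0,0,0],[0,0,0.3,0,0,0,0],[0,0,0,0,0,0,0],[0,0,0,0,0,0,130],[0,0,0,0,0,0,200],[0,0,0,0,0,0,255],[0,0,0,0,0,0,255]]]'

```text
time_s: 4.0
eef_pos: [0.4213, -0.3243, 0.1756]
eef_rot: [0.001, 0.435, 0.9, -0.0]
wrist_force: [0.8, -0.6, -0.1]
opening: 0.333
```

Call:
drive_tool --commands '[[[0,0,0,0,0,0,255],[0,0,0,0,0,0,255],[0,0,0,0,0,0,255],[0,0,0,0,0,0,255]]]'

```text
time_s: 4.4
eef_pos: [0.4213, -0.3245, 0.1757]
eef_rot: [0.001, 0.435, 0.9, -0.001]
wrist_force: [-0.9, -0.4, 6.1]
opening: 0.24
```

Call:
drive_tool --commands '[[[0,0,-0.2,0,0,0,255],[0,0,-0.4,0,0,0,255],[0,0,-0.5,0,0,0,255],[0,0,-0.5,0,0,0,255],[0,0,-0.5,0,0,0,255],[0,0,-0.5,0,0,0,255],[0,0,-0.4,0,0,0,255],[0,0,-0.2,0,0,0,255],[0,0,0,0,0,0,255],[0,0,0,0,0,0,255]]]'

```text
time_s: 5.4
eef_pos: [0.4207, -0.3235, 0.3336]
eef_rot: [-0.001, 0.435, 0.9, 0.0]
wrist_force: [0.6, -0.1, -5.2]
opening: 0.241
```

```bash
python3 - <<'E'
from d import *
delta([.6546,.0026,.33],down(SL))
from meas import *
a=cam("scene");save(a,"held.png",(180,100,380,250),4)
P=cloud(a);h=hsv(a);m=(a["depth"]>0)&(h[...,0]>100)&(h[...,0]<130)&(h[...,1]>130)&(abs(P[...,0]-.42)<.12)&(abs(P[...,1]+.32)<.12)
Q=P[big(m)[0]];c=Q.mean(0);print(len(Q),c,np.linalg.svd(Q-c,full_matrices=False)[2][0],np.percentile(Q,[2,98],axis=0))
E
```

```text
t 5.4 pos [ 0.4207 -0.3235  0.3336] F [ 0.6 -0.1 -5.2] open 0.241
shift mm [110.1 385.9   3.8] units [2.202 7.719 0.076] turn deg [-4.000e-02 -1.000e-01  4.372e+01] units [-5.000e-03 -1.200e-02  5.465e+00]
156 [ 0.40427336 -0.29372537  0.17763428] [-0.58243199  0.80803048 -0.08865508] [[ 0.38493261 -0.31765397  0.16303751]
 [ 0.42059869 -0.2731611   0.18525882]]
```

View pics/held.png

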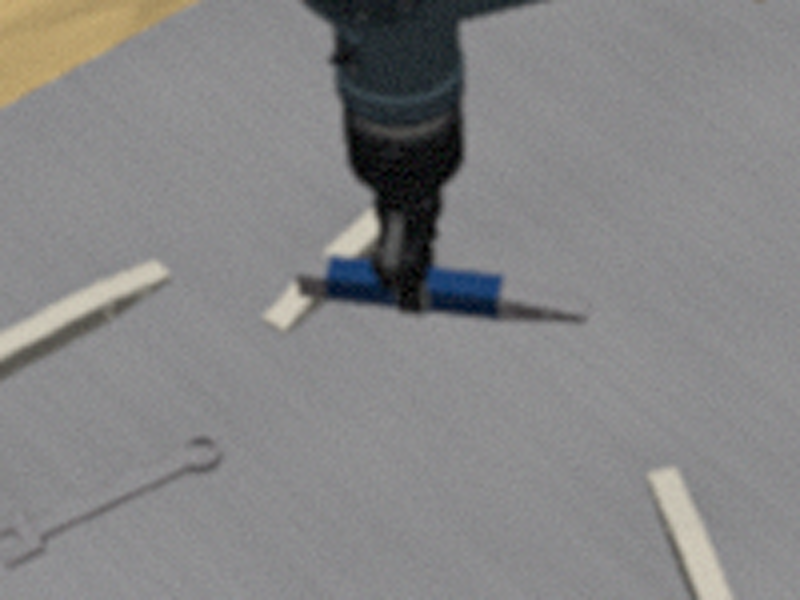

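Call:
drive_tool --commands '[[[0.1,0.3,0,0,0,0,255],[0.15,0.5,0,0,0,0,255],[0.2,0.7,0,0,0,0,255],[0.2,0.7,0,0,0,0,255],[0.2,0.7,0,0,0,0,255],[0.2,0.7,0,0,0,0,255],[0.2,0.7,0,0,0,0,255],[0.2,0.7,0,0,0,0,255],[0.2,0.7,0,0,0,0,255],[0.2,0.7,0,0,0,0,255]]]'

```text
time_s: 6.45
eef_pos: [0.6146, -0.0502, 0.3331]
eef_rot: [-0.001, 0.435, 0.9, -0.0]
wrist_force: [0.1, -1.1, -4.8]
opening: 0.243
```

Call:
drive_tool --commands '[[[0.2,0.6,0,0,0,0,255],[0.2,0.4,0,0,0,0.4,255],[0.1,0.2,0,0,0,0.8,255],[0,0,0,0,0,0.9,255],[0,0,0,0,0,0.9,255],[0,0,0,0,0,0.9,255],[0,0,0,0,0,0.8,255],[0,0,0,0,0,0.5,255],[0,0,0,0,0,0.27,255],[0,0,0,0,0,0,255]]]'

```text
time_s: 7.45
eef_pos: [0.6458, 0.0049, 0.3329]
eef_rot: [-0.001, 0.739, 0.673, -0.001]
wrist_force: [0.2, 0.4, -5.3]
opening: 0.241
```

```bash
python3 - <<'E'
from d import *
delta([.6546,.0026,.29],down(SL))
E
```

```text
t 7.45 pos [0.6458 0.0049 0.3329] F [ 0.2  0.4 -5.3] open 0.241
shift mm [-1.5  9.1 42.9] units [-0.03   0.182  0.858] turn deg [-0.17 -0.03 -0.03] units [-0.021 -0.004 -0.003]
```

Call:
drive_tool --commands '[[[-0.03,0.18,0.2,0,0,0,255],[0,0,0.4,0,0,0,255],[0,0,0.3,0,0,0,255],[0,0,0,0,0,0,255]]]'

```text
time_s: 7.85
eef_pos: [0.6538, 0.002, 0.2853]
eef_rot: [-0.003, 0.739, 0.674, -0.002]
wrist_force: [-0.3, 0.6, -6.6]
opening: 0.243
```

```bash
python3 - <<'E'
from d import *
delta([.6546,.0026,.2466],down(SL))
from meas import *
a=cam("scene");b=cam("top")
A=cv2.resize(a["pixels"][235:385,215:365,::-1],None,fx=2.66,fy=2.66,interpolation=cv2.INTER_CUBIC);B=cv2.resize(b["pixels"][150:230,215:355,::-1],None,fx=2.85,fy=2.85,interpolation=cv2.INTER_CUBIC)
im=np.zeros((400,800,3),np.uint8);im[:A.shape[0],:A.shape[1]]=A;im[:B.shape[0],400:400+B.shape[1]]=B[:,:400];cv2.imwrite("pics/over.png",im)
for n,c in(("s",a),("t",b)):
    P=cloud(c);h=hsv(c);m=(c["depth"]>0)&(h[...,0]>100)&(h[...,0]<130)&(h[...,1]>120)&(abs(P[...,0]-.65)<.08)&(abs(P[...,1])<.14)&(P[...,2]>.1)
    for g in big(m,3):
        Q=P[g];x=Q.mean(0);print(n,len(Q),x,np.percentile(Q,[2,98],axis=0).round(4).tolist())
E
```

```text
t 7.85 pos [0.6538 0.002  0.2853] F [-0.3  0.6 -6.6] open 0.243
shift mm [ 0.7  1.1 38.7] units [0.014 0.021 0.774] turn deg [-0.42 -0.04 -0.01] units [-0.052 -0.005 -0.001]
s 247 [0.65734019 0.02843803 0.13348225] [[0.6432, -0.0033, 0.1218], [0.6693, 0.0576, 0.1664]]
t 84 [ 0.64687856 -0.04041692  0.13346012] [[0.6375, -0.0534, 0.1266], [0.6576, -0.0267, 0.1398]]
```

View pics/over.png

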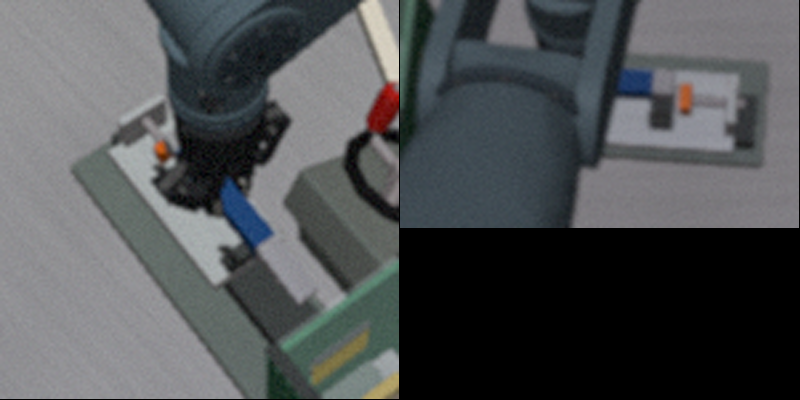

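Image: the chisel hangs over the saddles in line with the slide. Its struck end is just ahead of the orange pad (right inset ~665 vs 685) and its blade points to the hood. In both cameras its offset from the slide line is under 1 mm, so I'm lowering it.

Call:
drive_tool --commands '[[[0.06,0.02,0.15,-0.05,0,0,255],[0,0,0.15,0,0,0,255],[0,0,0.15,0,0,0,255],[0,0,0.12,0,0,0,255],[0,0,0.1,0,0,0,255],[0,0,0,0,0,0,255]]]'

```text
time_s: 8.55
eef_pos: [0.6565, 0.0047, 0.2582]
eef_rot: [0.002, 0.739, 0.673, 0.002]
wrist_force: [-9.1, 2.8, 10.6]
opening: 0.241
```

```bash
python3 - <<'E'
from d import *
delta([.6547,.004,.2466],down(SL))
E
```

```text
t 8.55 pos [0.6565 0.0047 0.2582] F [-9.1  2.8 10.6] open 0.241
shift mm [-0.8 -1.8 11.6] units [-0.017 -0.035  0.232] turn deg [ 0.35  0.01 -0.03] units [ 0.044  0.001 -0.003]
```

Call:
drive_tool --commands '[[[0,-0.02,0,0.04,0,0,255],[0,-0.02,0,0,0,0,255],[0,0,0,0,0,0,255],[0,0,0,0,0,0,255]]]'

```text
time_s: 8.95
eef_pos: [0.6547, 0.0047, 0.2564]
eef_rot: [0.001, 0.739, 0.673, 0.001]
wrist_force: [-0.2, -0.1, -4.8]
opening: 0.243
```

Call:
drive_tool --commands '[[[0,0,0.06,0,0,0,255],[0,0,0.06,0,0,0,255],[0,0,0.04,0,0,0,255],[0,0,0,0,0,0,255]]]'

```text
time_s: 9.35
eef_pos: [0.654, 0.0047, 0.2471]
eef_rot: [-0.0, 0.739, 0.673, -0.0]
wrist_force: [0.5, -0.3, -4.6]
opening: 0.239
```

Call:
drive_tool --commands '[[[0,0,0.02,0,0,0,255],[0,0,0.02,0,0,0,255],[0,0,0,0,0,0,255]]]'

```text
time_s: 9.65
eef_pos: [0.6545, 0.0047, 0.2467]
eef_rot: [0.001, 0.739, 0.673, 0.0]
wrist_force: [-4.1, 0.4, 2.0]
opening: 0.242
```

```bash
python3 - <<'E'
from d import *
delta([.6547,.004,.2456],down(SL))
E
```

```text
t 9.65 pos [0.6545 0.0047 0.2467] F [-4.1  0.4  2. ] open 0.242
shift mm [-0.7  0.2  1.1] units [-0.014  0.005  0.023] turn deg [ 0.07  0.   -0.04] units [ 0.009  0.    -0.005]
```

Call:
drive_tool --commands '[[[0,0,0,0,0,0,130],[0,0,0,0,0,0,130],[0,0,0,0,0,0,130],[0,0,0,0,0,0,130],[0,0,0,0,0,0,130]]]'

```text
time_s: 10.15
eef_pos: [0.6546, 0.0047, 0.2463]
eef_rot: [0.001, 0.739, 0.673, 0.001]
wrist_force: [-0.1, 0.1, 0.7]
opening: 0.491
```

Call:
drive_tool --commands '[[[0,0,-0.2,0,0,0,130],[0,0,-0.4,0,0,0,130],[0,0,-0.6,0,0,0,130],[0,0,-0.7,0,0,0,130],[0,0,-0.7,0,0,0,130],[0,0,-0.6,0,0,0,130],[0,0,-0.2,0,0,0,130],[0,0,0,0,0,0,130]]]'

```text
time_s: 10.95
eef_pos: [0.6546, 0.0047, 0.4185]
eef_rot: [0.002, 0.739, 0.673, 0.002]
wrist_force: [0.1, -0.5, -0.4]
opening: 0.493
```

```bash
cat >> d.py <<'E'
ux=np.array([np.sin(SL),-np.cos(SL),0]);uy=np.array([np.cos(SL),np.sin(SL),0]);ez=np.array([0,0,1.])
t28=np.radians(28);sh=-np.sin(t28)*ux+np.cos(t28)*ez;wx=np.cos(t28)*ux+np.sin(t28)*ez
C=np.array([.5193,.0964,.115])
def grip(A): return C+.038*sh+.055*(np.cos(A)*wx-np.sin(A)*uy)
RW=np.c_[uy,np.cross(-sh,uy),-sh]
E
python3 - <<'E'
from meas import *
from d import *
a=cam("scene");b=cam("top");px={}
for n,c in(("s",a),("t",b)):
    P=cloud(c);h=hsv(c);ok=c["depth"]>0
    m=ok&((h[...,0]<5)|(h[...,0]>172))&(h[...,1]>110)&(abs(P[...,0]-.495)<.06)&(abs(P[...,1]-.045)<.06)
    l=big(m)
    if l:
        r,u=np.where(l[0]);k=cv2.minAreaRect(np.c_[u,r].astype(np.float32));px[n]=k[0];print(n,len(r),k,u.mean(),r.mean())
    m=ok&(h[...,0]>100)&(h[...,0]<130)&(h[...,1]>120)&(abs(P[...,0]-.65)<.08)&(abs(P[...,1])<.14)&(P[...,2]>.05)
    for g in big(m,2): Q=P[g];print(n,"blue",len(Q),Q.mean(0).round(4),np.percentile(Q,[2,98],axis=0).round(4).tolist())
M=np.zeros((3,3));v=np.zeros(3)
for n,c in(("s",a),("t",b)):
    if n in px:
        R=np.array(c["R"]);o=-R.T@c["t"];d=(rays(c,[px[n]])@R)[0];d/=np.linalg.norm(d);S=np.eye(3)-np.outer(d,d);M+=S;v+=S@o
X=np.linalg.solve(M,v);w=X-C;print("grip",X,"wheel frame",w@wx,w@uy,w@sh,"A",np.degrees(np.arctan2(-w@uy,w@wx)))
A=np.arctan2(-w@uy,w@wx);print(grip(A))
delta(grip(A)+.255*sh,RW)
save(a,"placed.png",(235,255,435,405),4)
E
```

```text
s 159 ((359.3989562988281, 275.8160705566406), (9.285623550415039, 19.5789852142334), 30.256441116333008) 359.50314465408803 275.5157232704403
s blue 433 [0.6578 0.0063 0.0931] [[0.6428, -0.0519, 0.0824], [0.6708, 0.0594, 0.0982]]
t 10 ((268.5, 236.0), (6.0, 1.0), 90.0) 268.5 236.0
t blue 142 [ 0.6489 -0.0258  0.0927] [[0.6395, -0.0496, 0.0846], [0.6608, -0.0027, 0.0984]]
grip [0.49172217 0.03779161 0.13570447] wheel frame -0.009745515002675441 -0.06090520542813837 0.028631042416815036 A 99.09090261088316
[0.48887971 0.04467968 0.14447227]
t 11.05 pos [0.6539 0.0048 0.4146] F [-1.   0.3 -0.3] open 0.49
shift mm [  24.3 -287.7   45.2] units [ 0.486 -5.754  0.904] turn deg [-28.04   0.    -0.04] units [-3.505  0.    -0.005]
```

View pics/placed.png

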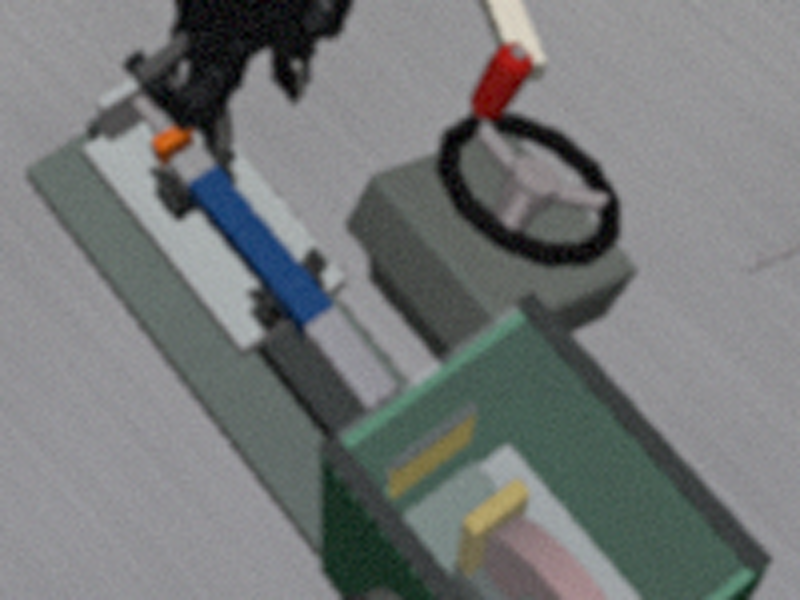

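Image: the chisel lies in both saddles, its struck end just in front of the orange pad (172,140) and its blade heading into the hood. Red grip at (500,80). Next I'll refine the grip angle using the first, unoccluded top centroid.

```bash
python3 - <<'E'
from meas import *
from d import *
a=cam("scene");b=cam("top")
M=np.zeros((3,3));v=np.zeros(3)
for c,p in((a,(359.5,275.6)),(b,(265.0,235.2))):
    R=np.array(c["R"]);o=-R.T@c["t"];d=(rays(c,[p])@R)[0];d/=np.linalg.norm(d);S=np.eye(3)-np.outer(d,d);M+=S;v+=S@o
    # intersect ray with plane 36mm out
    s=((C+.036*sh-o)@sh)/(d@sh);w=o+s*d-C;print("on plane",w@wx,w@uy,np.degrees(np.arctan2(-w@uy,w@wx)))
X=np.linalg.solve(M,v);w=X-C;A=np.arctan2(-w@uy,w@wx);print(X,w@wx,w@uy,w@sh,np.degrees(A))
for g in (92,95): print(g,grip(np.radians(g)));delta(grip(np.radians(g))+.255*sh,RW)
E
```

```text
on plane -0.0035175625566291847 -0.05501989001390547 93.65808743631865
on plane -0.004396902168384213 -0.05489765443730193 94.57919959397532
[0.49377714 0.04343861 0.14440241] -0.004315960585413983 -0.05509252382498011 0.03559512348227374 94.47941540058179
92 [0.49477152 0.04347294 0.14765087]
t 11.15 pos [0.6538 0.0048 0.4136] F [-0.  -0.4  0.1] open 0.49
shift mm [  23.6 -281.6   41.5] units [ 0.472 -5.631  0.831] turn deg [-2.815e+01 -1.000e-02 -4.000e-02] units [-3.519e+00 -1.000e-03 -5.000e-03]
95 [0.49226093 0.04388238 0.14630157]
t 11.15 pos [0.6538 0.0048 0.4136] F [-0.  -0.4  0.1] open 0.49
shift mm [  23.8 -284.1   42.9] units [ 0.476 -5.682  0.858] turn deg [-2.815e+01 -1.000e-02 -4.000e-02] units [-3.519e+00 -1.000e-03 -5.000e-03]
```

Call:
drive_tool --commands '[[[0,-0.3,0,0,0,0,60],[0,-0.6,0,0,0,0,60],[0,-0.7,0,0,0,0,60],[0,-0.7,0,0,0,0,60],[0.1,-0.7,0,0,0,0,60],[0.1,-0.7,0,-0.5,0,0,60],[0.1,-0.7,0,-0.8,0,0,60],[0.1,-0.6,0,-0.9,0,0,60],[0.07,-0.4,0,-0.8,0,0,60],[0,-0.2,0,-0.52,0,0,60]]]'

```text
time_s: 12.15
eef_pos: [0.378, 0.0547, 0.3955]
eef_rot: [0.18, 0.717, 0.653, 0.165]
wrist_force: [-0.6, -0.4, -0.2]
opening: 0.76
```

Call:
drive_tool --commands '[[[0,0,0,0,0,0,60],[0,0,0,0,0,0,60]]]'

```text
time_s: 12.35
eef_pos: [0.3801, 0.0539, 0.3974]
eef_rot: [0.179, 0.717, 0.653, 0.163]
wrist_force: [0.2, -0.0, -0.4]
opening: 0.764
```

```bash
python3 - <<'E'
from d import *
delta(grip(np.radians(94))+.155*sh,RW)
E
```

```text
t 12.35 pos [0.3801 0.0539 0.3974] F [ 0.2 -0.  -0.4] open 0.764
shift mm [  0.4 -17.7 119.6] units [ 0.007 -0.354  2.392] turn deg [ 0.1   0.02 -0.04] units [ 0.013  0.002 -0.006]
```

Call:
drive_tool --commands '[[[0,-0.35,0,0,0,0,60],[0,0,0.3,0,0,0,60],[0,0,0.5,0,0,0,60],[0,0,0.5,0,0,0,60],[0,0,0.5,0,0,0,60],[0,0,0.4,0,0,0,60],[0,0,0.2,0,0,0,60],[0,0,0,0,0,0,60]]]'

```text
time_s: 13.15
eef_pos: [0.422, 0.0498, 0.282]
eef_rot: [0.178, 0.718, 0.653, 0.163]
wrist_force: [-0.3, 0.2, 0.5]
opening: 0.766
```

```bash
python3 - <<'E'
from meas import *
from d import *
delta(grip(np.radians(94))+.155*sh,RW)
a=cam("scene");save(a,"grip.png",(280,220,420,325),5)
E
```

```text
t 13.15 pos [0.422  0.0498 0.282 ] F [-0.3  0.2  0.5] open 0.766
shift mm [ 0.5 -0.5 -2.1] units [ 0.011 -0.01  -0.042] turn deg [-0.09  0.01 -0.07] units [-0.011  0.001 -0.008]
```

View pics/grip.png

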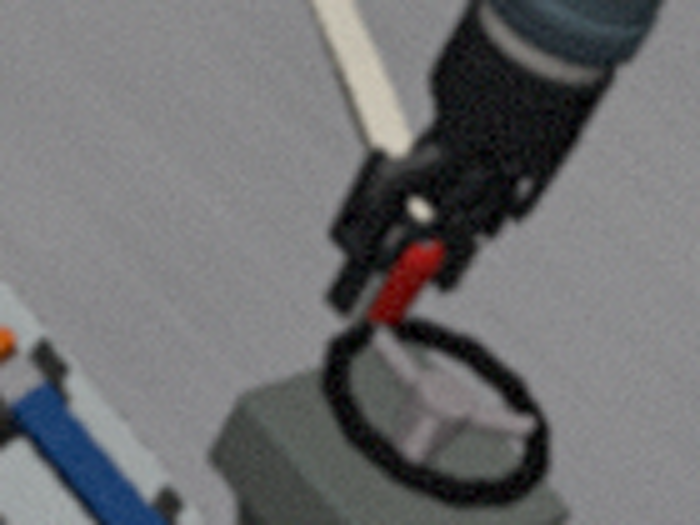

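Image: the red sleeve (405,280) stands between the open fingers. Closing.

Call:
drive_tool --commands '[[[0,0,-0.04,0,0,0,150],[0,0,0,0,0,0,200],[0,0,0,0,0,0,255],[0,0,0,0,0,0,255],[0,0,0,0,0,0,255],[0,0,0,0,0,0,255]]]'

```text
time_s: 13.8
eef_pos: [0.4199, 0.0503, 0.2861]
eef_rot: [0.18, 0.717, 0.653, 0.164]
wrist_force: [-5.7, -0.6, 4.6]
opening: 0.285
```

```bash
cat >> d.py <<'E'
def where():
    o=ctrl.get_obs();q=np.array(o["eef_rot"]);Rc=Ro.from_quat(np.r_[q[1:],q[0]]).as_matrix()
    w=np.array(o["eef_pos"])+.155*Rc[:,2]-C
    x,y,z=w@wx*1e3,w@uy*1e3,w@sh*1e3;F=o["wrist_force"]
    A=np.degrees(np.arctan2(-y,x))
    print("t",round(o["time_s"],2),"wheel x,y,z",round(x,1),round(y,1),round(z,1),"r",round(np.hypot(x,y),1),"A",round(A,1),"F tool",(RW.T@F).round(1),"rot err",(np.degrees(Ro.from_matrix(Rc.T@RW).as_rotvec())).round(1),"open",round(o["opening"],3))
    return x,y
def arc(A0,A1,n,p0=None,r=55):
    a=np.radians(np.linspace(A0,A1,n+1));p=np.c_[-r*np.sin(a),-r*np.cos(a)] # tool x=uy, tool y=-wx
    if p0 is not None: p[0]=[p0[1],-p0[0]]
    print("turn %g deg"%(A1-A0));print(np.diff(p,axis=0).__truediv__(50).round(2).tolist())
E
python3 -c "
from d import *
print(RW.T@wx)
p=where()
for k in range(4): arc(94+60*k,154+60*k,5)"
```

```text
[-1.05363495e-17  1.00000000e+00 -2.65380654e-17]
t 13.8 wheel x,y,z -2.7 -55.1 40.5 r 55.1 A 92.9 F tool [-1.1 -2.8 -6.7] rot err [ 0.2  0.  -0. ] open 0.285
turn 60 deg
[[0.04, 0.23], [0.09, 0.21], [0.13, 0.19], [0.17, 0.16], [0.2, 0.12]]
turn 60 deg
[[0.22, 0.08], [0.23, 0.03], [0.23, -0.02], [0.22, -0.06], [0.2, -0.11]]
turn 60 deg
[[0.18, -0.15], [0.14, -0.18], [0.1, -0.21], [0.06, -0.22], [0.01, -0.23]]
turn 60 deg
[[-0.04, -0.23], [-0.09, -0.21], [-0.13, -0.19], [-0.17, -0.16], [-0.2, -0.12]]
```

Call:
drive_tool --commands '[[[0.04,-0.23,0,0,0,0,255],[0.09,-0.21,0,0,0,0,255],[0.13,-0.19,0,0,0,0,255],[0.17,-0.16,0,0,0,0,255],[0.2,-0.12,0,0,0,0,255],[0,0,0,0,0,0,255]]]'

```text
time_s: 14.4
eef_pos: [0.3813, 0.0858, 0.2636]
eef_rot: [0.179, 0.717, 0.654, 0.163]
wrist_force: [-21.6, -4.5, 17.1]
opening: 0.283
```

```bash
sed -i 's/-r\*np.cos(a)\]/r*np.cos(a)]/; s/\[p0\[1\],-p0\[0\]\]/[p0[1],p0[0]]/' d.py; python3 -c "
from d import *
p=where(); arc(154,214,5,p)"
```

```text
t 14.4 wheel x,y,z -50.7 -23.4 40.3 r 55.9 A 155.2 F tool [ -6.5 -10.6 -25. ] rot err [-0.   0.   0.1] open 0.283
turn 60 deg
[[0.2, -0.05], [0.23, -0.03], [0.23, 0.02], [0.22, 0.06], [0.2, 0.11]]
```

Call:
drive_tool --commands '[[[0.2,-0.06,-0.02,0,0,0,255],[0.23,-0.03,-0.02,0,0,0,255],[0.23,0.02,0,0,0,0,255],[0.22,0.06,0,0,0,0,255],[0.2,0.11,0,0,0,0,255],[0,0,0,0,0,0,255]]]'

```text
time_s: 15.0
eef_pos: [0.3901, 0.1394, 0.2662]
eef_rot: [0.178, 0.717, 0.654, 0.162]
wrist_force: [4.9, 4.7, -17.2]
opening: 0.282
```

```bash
python3 -c "
from d import *
p=where(); arc(214,274,5,p);arc(274,334,5)"
```

```text
t 15.0 wheel x,y,z -46.4 30.8 40.7 r 55.7 A -146.4 F tool [ 5.2 -4.1 17.2] rot err [-0.1  0.  -0. ] open 0.282
turn 60 deg
[[0.17, 0.16], [0.14, 0.18], [0.1, 0.21], [0.06, 0.22], [0.01, 0.23]]
turn 60 deg
[[-0.04, 0.23], [-0.09, 0.21], [-0.13, 0.19], [-0.17, 0.16], [-0.2, 0.12]]
```

Call:
drive_tool --commands '[[[0.18,0.16,0.02,0,0,0,255],[0.14,0.18,0,0,0,0,255],[0.1,0.21,0,0,0,0,255],[0.06,0.22,0,0,0,0,255],[0.01,0.23,0,0,0,0,255],[0,0,0,0,0,0,255]]]'

```text
time_s: 15.6
eef_pos: [0.439, 0.1585, 0.291]
eef_rot: [0.18, 0.717, 0.653, 0.164]
wrist_force: [2.8, -1.2, -9.2]
opening: 0.28
```

```bash
python3 -c "
from d import *
p=where(); arc(274,334,5,p)"
```

```text
t 15.6 wheel x,y,z 7.6 54.2 40.6 r 54.8 A -82.0 F tool [-0.9 -1.8  9.5] rot err [ 0.2  0.1 -0. ] open 0.28
turn 60 deg
[[-0.03, 0.15], [-0.09, 0.21], [-0.13, 0.19], [-0.17, 0.16], [-0.2, 0.12]]
```

Call:
drive_tool --commands '[[[-0.03,0.18,0,0,0,0,255],[-0.09,0.21,0,0,0,0,255],[-0.13,0.19,0,0,0,0,255],[-0.17,0.16,0,0,0,0,255],[-0.2,0.12,0,0,0,0,255],[0,0,0,0,0,0,255]]]'

```text
time_s: 16.2
eef_pos: [0.4732, 0.123, 0.3108]
eef_rot: [0.18, 0.718, 0.653, 0.163]
wrist_force: [-3.8, -6.5, -6.6]
opening: 0.285
```

```bash
cat > st.py <<'E'
from meas import *
from d import *
import sys
a=cam("scene");P=cloud(a);h=hsv(a);ok=a["depth"]>0
near=ok&(P[...,0]>.58)&(P[...,0]<.74)&(P[...,1]>-.2)&(P[...,1]<.25)&(P[...,2]>.05)&(P[...,2]<.15)
O=np.array([.6467,-.082,.071])
def rep(n,m):
    for g in big(near&m,1):
        w=(P[g]-O)*1e3;s=w@uy;x=w@ux;print(n,g.sum(),"s(2,50,98)",np.percentile(s,[2,50,98]).round(1),"x",np.median(x).round(1),"z",np.median(w[:,2]).round(1))
rep("blue",(h[...,0]>100)&(h[...,0]<130)&(h[...,1]>120))
rep("orange",(h[...,0]>4)&(h[...,0]<18)&(h[...,1]>150))
rep("plate",(h[...,2]>120)&(P[...,2]<.06))
E
python3 -c "
from d import *
p=where(); arc(334,364,3,p);arc(364,424,5)
import st
st.save(st.a,'w1.png',(235,255,435,405),4)"
```

```text
t 16.2 wheel x,y,z 49.4 21.9 40.6 r 54.1 A -23.9 F tool [-6.8 -5.9  4.3] rot err [ 0.1  0.1 -0.1] open 0.285
turn 30 deg
[[-0.13, 0.07], [-0.19, 0.04], [-0.19, 0.0]]
turn 60 deg
[[-0.23, -0.04], [-0.21, -0.09], [-0.19, -0.13], [-0.16, -0.17], [-0.12, -0.2]]
blue 452 s(2,50,98) [ 70.5 130.7 183.2] x 3.6 z 22.9
orange 51 s(2,50,98) [30.3 37.4 40. ] x 2.5 z 23.4
plate 684 s(2,50,98) [ -7.3  79.9 157.3] x 27.1 z -15.0
```

View pics/w1.png

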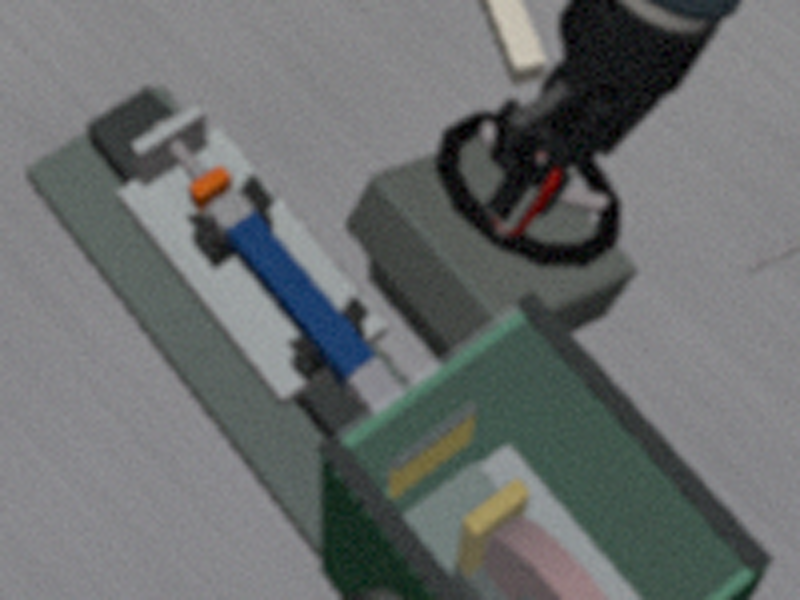

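Image: the carriage has advanced about 40 mm with the chisel seated. The pad (210,185) is still free and the tip is just entering the mouth. Winding on.

Call:
drive_tool --commands '[[[-0.14,0.08,0,0,0,0,255],[-0.19,0.04,0,0,0,0,255],[-0.19,0,0,0,0,0,255],[-0.23,-0.04,0,0,0,0,255],[-0.21,-0.09,0,0,0,0,255],[-0.19,-0.13,0,0,0,0,255],[-0.16,-0.17,0,0,0,0,255],[-0.12,-0.2,0,0,0,0,255],[0,0,0,0,0,0,255]]]'

```text
time_s: 17.15
eef_pos: [0.4441, 0.0545, 0.299]
eef_rot: [0.181, 0.717, 0.653, 0.164]
wrist_force: [2.0, -1.5, -12.7]
opening: 0.285
```

```bash
python3 -c "
from d import *
p=where(); arc(64,124,5,p);arc(124,184,5);arc(184,244,5)
import st"
```

```text
t 17.15 wheel x,y,z 24.3 -48.8 40.8 r 54.5 A 63.5 F tool [-1.3 -4.  12.2] rot err [ 0.3  0.1 -0.1] open 0.285
turn 60 deg
[[-0.09, -0.22], [-0.03, -0.23], [0.02, -0.23], [0.06, -0.22], [0.11, -0.2]]
turn 60 deg
[[0.15, -0.18], [0.18, -0.14], [0.21, -0.1], [0.22, -0.06], [0.23, -0.01]]
turn 60 deg
[[0.23, 0.04], [0.21, 0.09], [0.19, 0.13], [0.16, 0.17], [0.12, 0.2]]
blue 454 s(2,50,98) [ 86.6 145.4 197.1] x 3.2 z 22.7
orange 50 s(2,50,98) [44.9 51.3 54.5] x 2.1 z 22.5
plate 705 s(2,50,98) [  7.8  93.5 172. ] x 27.2 z -15.1
```

Call:
drive_tool --commands '[[[-0.09,-0.22,0,0,0,0,255],[-0.03,-0.23,0,0,0,0,255],[0.02,-0.23,0,0,0,0,255],[0.06,-0.22,0,0,0,0,255],[0.11,-0.2,0,0,0,0,255],[0.15,-0.18,0,0,0,0,255],[0.18,-0.14,0,0,0,0,255],[0.21,-0.1,0,0,0,0,255],[0.22,-0.06,0,0,0,0,255],[0,0,0,0,0,0,255]]]'

```text
time_s: 18.2
eef_pos: [0.3781, 0.1038, 0.2614]
eef_rot: [0.179, 0.717, 0.654, 0.163]
wrist_force: [-6.8, 1.4, -6.6]
opening: 0.282
```

```bash
python3 -c "
from d import *
p=where(); arc(172,220,4,p);arc(220,268,4);arc(268,316,4)
import st
st.save(st.a,'w2.png',(265,285,435,412),4.5)"
```

```text
t 18.2 wheel x,y,z -55.7 -5.7 40.6 r 56.0 A 174.1 F tool [ 0.7 -9.2  2.6] rot err [0.1 0.  0. ] open 0.282
turn 48 deg
[[0.19, 0.02], [0.23, 0.04], [0.21, 0.09], [0.19, 0.13]]
turn 48 deg
[[0.16, 0.17], [0.12, 0.2], [0.08, 0.22], [0.03, 0.23]]
turn 48 deg
[[-0.02, 0.23], [-0.06, 0.22], [-0.11, 0.2], [-0.15, 0.18]]
blue 425 s(2,50,98) [104.5 158.3 207. ] x 3.4 z 22.8
orange 52 s(2,50,98) [63.6 70.2 73.3] x 2.1 z 24.0
plate 705 s(2,50,98) [ 26.2 113.  189.1] x 27.3 z -14.9
```

View pics/w2.png

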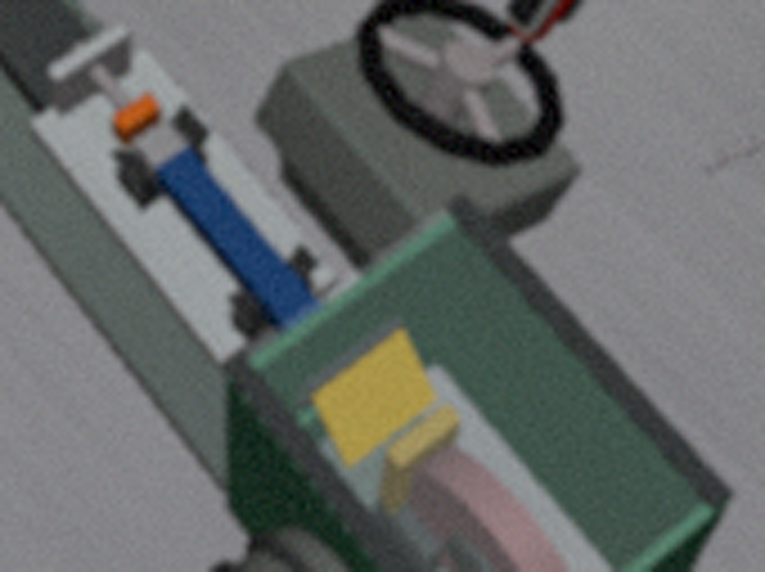

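Image: the flap (375,395) is held open by the chisel, the pad is free, and the stop lies ahead (420,450). From here I track orange pad against wheel angle.

Call:
drive_tool --commands '[[[0.2,0.02,0,0,0,0,255],[0.23,0.04,0,0,0,0,255],[0.21,0.09,0,0,0,0,255],[0.19,0.13,0,0,0,0,255],[0.16,0.17,0,0,0,0,255],[0.12,0.2,0,0,0,0,255],[0.08,0.22,0,0,0,0,255],[0,0,0,0,0,0,255]]]'

```text
time_s: 19.05
eef_pos: [0.4242, 0.1594, 0.2832]
eef_rot: [0.181, 0.717, 0.653, 0.166]
wrist_force: [8.5, 5.8, -15.9]
opening: 0.284
```

```bash
python3 -c "
from d import *
p=where(); arc(256,280,2,p);arc(280,304,2)
import st"
```

```text
t 19.05 wheel x,y,z -8.7 54.2 40.7 r 54.9 A -99.2 F tool [ 6.5 -0.5 17.8] rot err [ 0.4 -0.1 -0.1] open 0.284
turn 24 deg
[[0.02, 0.14], [-0.02, 0.23]]
turn 24 deg
[[-0.06, 0.22], [-0.11, 0.2]]
blue 366 s(2,50,98) [117.1 163.6 207.9] x 3.5 z 22.7
orange 54 s(2,50,98) [79.2 85.1 88. ] x 2.6 z 24.2
plate 689 s(2,50,98) [ 40.3 124.6 192.5] x 26.7 z -15.0
```

Call:
drive_tool --commands '[[[0.02,0.15,0,0,0,0,255],[-0.02,0.23,0,0,0,0,255],[0,0,0,0,0,0,255]]]'

```text
time_s: 19.4
eef_pos: [0.4408, 0.1573, 0.2921]
eef_rot: [0.181, 0.717, 0.653, 0.166]
wrist_force: [9.3, 3.7, -15.0]
opening: 0.281
```

```bash
python3 -c "
from d import *
p=where(); arc(280,304,2,p);arc(304,328,2)
import st"
```

```text
t 19.4 wheel x,y,z 10.3 53.5 40.7 r 54.5 A -79.1 F tool [ 4.6  0.8 17.4] rot err [ 0.4 -0.1 -0.1] open 0.281
turn 24 deg
[[-0.05, 0.21], [-0.11, 0.2]]
turn 24 deg
[[-0.15, 0.18], [-0.18, 0.14]]
blue 352 s(2,50,98) [121.2 164.6 207.7] x 3.5 z 22.8
orange 53 s(2,50,98) [82.5 88.1 91.4] x 3.5 z 23.4
plate 685 s(2,50,98) [ 44.1 126.5 192.6] x 26.3 z -14.9
```

Call:
drive_tool --commands '[[[-0.05,0.22,0,0,0,0,255],[-0.11,0.2,0,0,0,0,255],[0,0,0,0,0,0,255]]]'

```text
time_s: 19.75
eef_pos: [0.4582, 0.1469, 0.3019]
eef_rot: [0.181, 0.717, 0.653, 0.165]
wrist_force: [7.1, -2.2, -14.9]
opening: 0.285
```

```bash
python3 -c "
from d import *
p=where(); arc(304,328,2,p);arc(328,352,2)
import st"
```

```text
t 19.75 wheel x,y,z 30.8 44.6 40.7 r 54.2 A -55.4 F tool [-1.6 -0.6 16.6] rot err [ 0.3  0.  -0.1] open 0.285
turn 24 deg
[[-0.13, 0.17], [-0.18, 0.14]]
turn 24 deg
[[-0.21, 0.1], [-0.22, 0.06]]
blue 345 s(2,50,98) [122.9 164.3 207.4] x 3.4 z 22.8
orange 47 s(2,50,98) [85.7 90.9 94.9] x 2.7 z 24.1
plate 676 s(2,50,98) [ 47.  128.4 193.5] x 26.2 z -14.9
```

Call:
drive_tool --commands '[[[-0.12,0.15,0,0,0,0,255],[-0.12,0.09,0,0,0,0,255],[0,0,0,0,0,0,255]]]'

```text
time_s: 20.1
eef_pos: [0.4676, 0.134, 0.3075]
eef_rot: [0.181, 0.717, 0.653, 0.165]
wrist_force: [9.5, 0.3, -14.8]
opening: 0.289
```

```bash
python3 -c "
from d import *
p=where(); arc(322,346,2,p);arc(328,352,2)
import st,importlib
importlib.reload(st)"
```

```text
t 20.1 wheel x,y,z 42.9 32.7 40.8 r 53.9 A -37.4 F tool [ 1.2  1.4 17.5] rot err [ 0.4 -0.  -0.1] open 0.289
turn 24 deg
[[-0.17, 0.13], [-0.22, 0.08]]
turn 24 deg
[[-0.21, 0.1], [-0.22, 0.06]]
blue 343 s(2,50,98) [123.4 165.7 208. ] x 3.2 z 22.7
orange 39 s(2,50,98) [87.7 93.2 96.9] x 2.0 z 23.9
plate 676 s(2,50,98) [ 51.1 130.7 193.2] x 26.5 z -15.0
blue 343 s(2,50,98) [123.3 165.  208. ] x 3.6 z 22.8
orange 39 s(2,50,98) [88.  93.8 96.8] x 2.7 z 24.5
plate 664 s(2,50,98) [ 50.2 130.9 193.6] x 26.6 z -14.9
```

Call:
drive_tool --commands '[[[-0.17,0.11,0,0,0,0,255],[-0.16,0.06,0,0,0,0,255],[0,0,0,0,0,0,255]]]'

```text
time_s: 20.5
eef_pos: [0.4734, 0.1168, 0.3115]
eef_rot: [0.181, 0.717, 0.653, 0.165]
wrist_force: [9.7, 0.5, -16.2]
opening: 0.284
```

```bash
python3 -c "
from d import *
p=where(); arc(342,354,1,p);arc(354,366,1)
import st,importlib
importlib.reload(st)"
```

```text
t 20.5 wheel x,y,z 51.3 16.1 40.8 r 53.7 A -17.4 F tool [ 1.4  0.9 18.8] rot err [ 0.4 -0.  -0.1] open 0.284
turn 12 deg
[[-0.21, 0.07]]
turn 12 deg
[[-0.23, 0.0]]
blue 348 s(2,50,98) [123.  164.4 207.1] x 3.5 z 22.6
orange 34 s(2,50,98) [90.1 95.2 99.5] x 2.3 z 25.0
plate 656 s(2,50,98) [ 53.7 132.9 194.4] x 26.1 z -15.0
blue 351 s(2,50,98) [123.2 164.1 207. ] x 3.7 z 22.5
orange 35 s(2,50,98) [90.8 95.1 98.5] x 3.0 z 25.2
plate 658 s(2,50,98) [ 53.4 132.8 194.3] x 26.6 z -14.9
```

```bash
cat > pad.py <<'E'
from meas import *
from d import *
b=cam("top");a=cam("scene")
O=np.array([.6467,-.082,.071])
def oc(c,im,z=.095):
    im=im.astype(float);w=np.clip(im[...,0]-im[...,2]-40,0,None)*(im[...,0]>im[...,1]*1.2)
    h=cv2.cvtColor(im.astype(np.uint8),cv2.COLOR_RGB2HSV);w=w*((h[...,0]>4)&(h[...,0]<19))
    v,u=np.mgrid[:480,:640];P=onplane(c,np.c_[u.ravel(),v.ravel()],z).reshape(480,640,3);D=(P-O)*1e3
    s=D@uy;x=D@ux;w=w*((abs(x)<25)&(s>-25)&(s<130));i=w>0
    if i.sum()<4: return None
    return i.sum(),((w*s).sum()/w.sum()).round(2),((w*x).sum()/w.sum()).round(2),np.percentile(s[w>w.max()*.4],[0,100]).round(1)
for n,c in(("top",b),("scene",a)):
    for f in([n+"0.png"]):
        print(n,"start",oc(c,cv2.imread("pics/"+f)[:,:,::-1]))
    print(n,"now",oc(c,c["pixels"]))
where()
save(b,"t_now.png")
E
python3 pad.py
```

```text
top start (np.int64(42), np.float64(-4.85), np.float64(-2.23), array([-9. , -0.5]))
top now (np.int64(45), np.float64(94.61), np.float64(-1.88), array([89.7, 98.5]))
scene start (np.int64(68), np.float64(-3.89), np.float64(1.71), array([-10. ,   2.2]))
scene now (np.int64(54), np.float64(94.1), np.float64(1.69), array([89.4, 98.9]))
t 20.7 wheel x,y,z 51.3 16.1 40.8 r 53.8 A -17.5 F tool [-0.2  1.5 19.6] rot err [ 0.4  0.  -0.1] open 0.282
```

Call:
drive_tool --commands '[[[-0.18,0.06,0,0,0,0,255],[-0.2,0,0,0,0,0,255],[0,0,0,0,0,0,255],[0,0,0,0,0,0,255]]]'

```text
time_s: 21.1
eef_pos: [0.4739, 0.0976, 0.3127]
eef_rot: [0.181, 0.717, 0.653, 0.165]
wrist_force: [8.1, -1.0, -14.1]
opening: 0.283
```

```bash
python3 pad.py; python3 -c "
import st"
```

```text
top start (np.int64(42), np.float64(-4.85), np.float64(-2.23), array([-9. , -0.5]))
top now (np.int64(44), np.float64(94.59), np.float64(-1.94), array([89.9, 98.5]))
scene start (np.int64(68), np.float64(-3.89), np.float64(1.71), array([-10. ,   2.2]))
scene now (np.int64(53), np.float64(94.16), np.float64(1.62), array([89.5, 98.9]))
t 21.2 wheel x,y,z 53.7 -3.0 40.8 r 53.8 A 3.2 F tool [-0.7 -0.2 17.4] rot err [ 0.3  0.  -0. ] open 0.282
blue 344 s(2,50,98) [123.  163.9 207.1] x 3.5 z 22.6
orange 35 s(2,50,98) [89.4 95.2 99.6] x 2.6 z 24.6
plate 632 s(2,50,98) [ 57.  135.4 194.5] x 26.3 z -15.0
```

The pad and chisel stayed still while the carriage advanced 3.4 mm, so the pad has given way by about 5.4 mm. Releasing and backing off.

Call:
drive_tool --commands '[[[0,0,0,0,0,0,80],[0,0,0,0,0,0,80],[0,0,0,0,0,0,80],[0,0,0,0,0,0,80],[0,0,-0.2,0,0,0,80],[0,0,-0.4,0,0,0,80],[0,0,-0.5,0,0,0,80],[0,0,-0.5,0,0,0,80],[0,0,-0.5,0,0,0,80],[0,0,-0.5,0,0,0,80]]]'

```text
time_s: 22.25
eef_pos: [0.4108, 0.1044, 0.4287]
eef_rot: [0.181, 0.717, 0.653, 0.165]
wrist_force: [-0.3, 0.4, -0.0]
opening: 0.684
```

Call:
drive_tool --commands '[[[0,0,-0.5,0,0,0,80],[0,0,-0.3,0,0,0,80],[0,0,0,0,0,0,80],[0,0,0,0,0,0,80]]]'

```text
time_s: 22.65
eef_pos: [0.3927, 0.1061, 0.4625]
eef_rot: [0.181, 0.717, 0.653, 0.165]
wrist_force: [0.5, -0.5, -0.2]
opening: 0.688
```

```bash
python3 pad.py; python3 - <<'E'
import st
from meas import *
from d import *
c=st.a;P=cloud(c);h=hsv(c)
m=(c["depth"]>0)&((h[...,0]<5)|(h[...,0]>172))&(h[...,1]>110)&(abs(P[...,0]-.52)<.1)&(abs(P[...,1]-.09)<.1)&(P[...,2]>.1)
r,u=np.where(big(m)[0]);R=np.array(c["R"]);o=-R.T@c["t"];d=(rays(c,[(u.mean(),r.mean())])@R)[0];s=((C+.036*sh-o)@sh)/(d@sh);w=o+s*d-C;print("grip",len(r),w@wx,w@uy,np.degrees(np.arctan2(-w@uy,w@wx)))
save(c,"end.png",(235,255,435,405),4)
E
```

```text
top start (np.int64(42), np.float64(-4.85), np.float64(-2.23), array([-9. , -0.5]))
top now (np.int64(44), np.float64(94.62), np.float64(-1.86), array([89.9, 98.5]))
scene start (np.int64(68), np.float64(-3.89), np.float64(1.71), array([-10. ,   2.2]))
scene now (np.int64(54), np.float64(94.1), np.float64(1.71), array([89.4, 98.9]))
t 22.75 wheel x,y,z 51.0 -2.2 210.3 r 51.1 A 2.5 F tool [0.2 0.7 1. ] rot err [ 0.2  0.  -0. ] open 0.685
blue 348 s(2,50,98) [123.3 164.5 207.8] x 3.5 z 22.5
orange 35 s(2,50,98) [90.3 95.3 99. ] x 3.1 z 24.5
plate 642 s(2,50,98) [ 56.5 135.8 194.5] x 26.4 z -15.0
grip 194 0.05514264603606779 -0.005039843448462367 5.222123824026807
```

View pics/end.png

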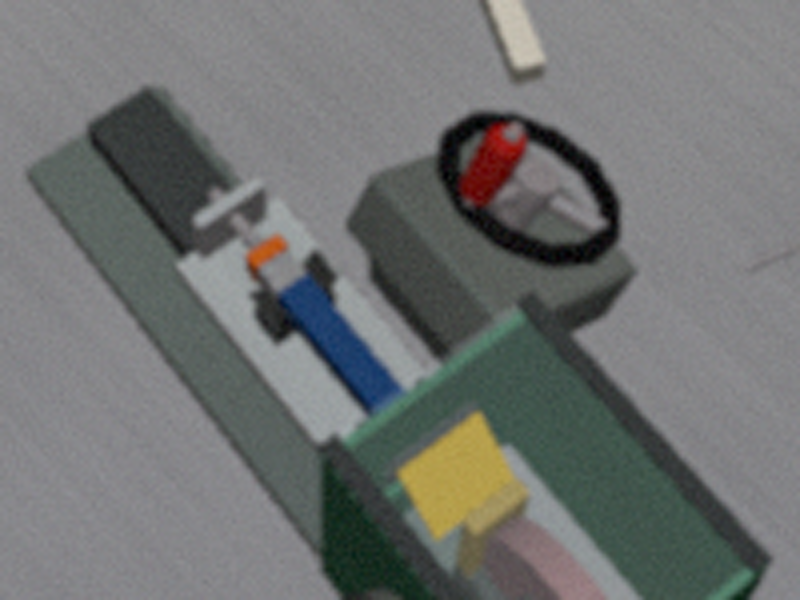

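Image: the struck end touches the pad (268,255), the flap is held up (460,470) at the stop, and the grip is free at the top of the wheel. All as intended, so I'm handing in.

```bash
python3 -c "
from bench import ctrl
print(ctrl.hand_in())"
```

```text
the job is handed in; nothing more can be done
None
```

The chisel is set up and the job is handed in at about 23 s of the 64 s allowed; the hand-in gave no verdict.

**What I did:**
- I gripped the blue chisel by its shank and laid it in both saddles, blade to the hood. The first try at lowering it touched a saddle lip at about 15 N, so I moved it over 2 mm and it seated at the expected height.
- I then wound the red grip clockwise by about 630°.

**Last checks:**
- **Chisel:** it lies in line with the slide, to within about 1 mm as measured just before lowering, and its top is at the right height. It stopped moving at about wheel angle 655° while the carriage went on, so the edge is taken to be against the stop. I did not see that contact directly.
- **Pad:** it stayed still through the last 3.4 mm of carriage travel. Comparing wheel angle with the pad's movement gives about 5.4 mm pushed back from the top camera. The scene camera gave about 7 mm, probably too high because the pad's face is partly hidden there. Both are inside the 2 to 12 mm allowed.
- **Flap:** the last picture shows the chisel holding it open.
- **Wheel:** it is let go and stayed within about 2° of where I left it, by the scene camera.
- **Robot:** the gripper is clear of everything, and wrist force is about zero.
- **Bystanders:** the arm never went near them, but I did not measure their positions again.

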